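Zero the bench thickness gauge, then hold its contact foot at full lift

TASK

Get the bench thickness gauge ready for a specimen: while its contact foot still rests on the anvil, zero the display unit by twisting its spring-return zero knob clockwise all the way to its stop, then let go so that it springs back. Then bring the cam lever of the gauge down with the fingers to where the foot stands at its very highest (lever level; pushed farther, the foot sinks again) and keep holding it there: the program finishes with the fingers still holding the lever, so that a colleague can slip the specimen in. Leave everything else on the bench where it is.

Things in the scene. Friction and masses are not known exactly. Their poses are not given: they have to be found in the camera images.
- gauge: bench thickness gauge, fixed: grey base 170 (x) x 120 (y) x 28 mm, steel anvil (top 40 mm up), steel column 250 mm high at its far (+x) side, grey arm (130 to 172 mm up) with the spindle and an upright aluminium probe (to 244 mm). Origin: centre of its underside; -x is its front, towards the robot. The cam lever is on its -y side; before and above the lever the space is free
- lever_pivot (a point): point on the cam shaft's axis, in the plane in which the lever swings; 35 mm in front of the gauge's origin, 43 mm to its -y side, 85 mm up. Axes as the gauge. The shaft lies along the gauge's y
- lever_ball (a point): centre of the black ball grip, 24 mm diameter, at the end of the lever, 115 mm from lever_pivot. At rest the lever (steel rod, 9 mm) points forward (gauge -x) and 60 degrees up; it swings forward and down in the gauge's x-z plane
- lever (a joint): cam lever angle, rad: 0 at rest (60 degrees above level), 1.047 when level and pointing straight forward, where the cam's lift is greatest; it can be pushed on down to a stop at 1.447, where the foot has sunk by 1.1 mm. A spring returns it to 0 when let go; about 3 N at the ball hold it level
- spindle (a joint): lift of the contact foot above the anvil, m: 0 when the lever is at rest, 0.007 at the highest point; lift = 0.014 * (cos(lever - 1.047) - 0.5)
- readout: display unit of the gauge, fixed: white case 150 (x) x 160 (y) mm, flat deck 49 mm up, tilted screen along its far (+x) side, up to 107 mm high. Origin: centre of its underside; -x is its front, z up
- zero_grip (a point): point on the zero knob's upright axis at the height to grip, 78 mm above the bench: 29 mm above the deck (knob's top 36 mm, 34 mm wide skirt's top 6 mm above it); 36 mm in front of the readout's origin, 36 mm to its -y side. The black bar grip is 38 mm long, 12 wide, 30 tall; at rest it lies along the readout's x. The point's x turns with the bar
- zero_knob (a joint): turn of the zero knob, rad, clockwise seen from above: 0 at rest, stop at 1.05; a spring (0.04 N m at rest, 0.11 N m at the stop) returns it when let go
- petri_dish: bystander: closed petri dish, 60 mm diameter, 15 mm high. Origin under its centre
- cover_glass_box: bystander: small box of cover glasses 36 x 32 x 20 mm. Origin under its centre
- slide_box: bystander: grey slide box 102 x 87 x 35 mm. Origin under its centre
- sample_tube: bystander: standing capped tube with a blue cap, 35 mm wide, 112 mm high. Origin under its centre
- forceps: bystander: steel forceps lying flat, 140 mm long, 6 mm high. Origin under its middle
- wash_bottle: bystander: white wash bottle, 72 mm wide, 193 mm high with its spout. Origin under its centre
There are look-alikes about, which are no part of the job. Leave any purple or red look-alike of the readout alone.

How it is judged:
On the way, in this order (a step that is already met when the one before it is completed fails the run):
1. the zero knob is turned clockwise to its stop while the contact foot rests on the anvil (value of joint zero_knob above 0.97 rad and value of joint spindle below 0.0007 m), for 0.1 s.
2. the zero knob is let go and has sprung back, the foot still down (value of joint zero_knob below 0.1 rad and contact force between the fingers and zero_knob below 0.1 N and value of joint spindle below 0.0007 m), for 0.1 s.
3. the fingers have brought the cam lever to its highest lift and hold it there (value of joint spindle above 0.00675 m and contact force between the fingers and lever above 1 N), for 0.5 s.
At the end, for the whole second after the job is handed in: the contact foot stands within 0.25 mm of its highest lift of 7 mm (the lever within about 9 degrees of level), the lever at rest and held by the fingers with at least 1 N, the zero knob sprung back and untouched (all of step 3 and value of joint lever between 0.877 and 1.217 rad and velocity of joint lever between -0.05 and 0.05 rad/s and value of joint zero_knob below 0.1 rad and contact force between the arm and zero_knob below 0.1 N); the arm keeps its last pose, push and grip.
It fails at once if a bystander on the bench is moved by more than 20 mm (distance of any of petri_dish, cover_glass_box, slide_box, sample_tube, forceps, wash_bottle from where it was at the start of the episode above 0.02 m).
It also fails if it takes over 51 s, if anything falls off the work surface, if the arm or the gripper's body presses on something with over 40 N, if the wrist force passes 120 N, or if a joint passes its speed limit or range.

ROBOT

A 7-joint arm with a two-finger parallel gripper is mounted at the origin on the work surface. World frame = base frame: x ahead of the robot, y to its left, z up, the work surface at z = 0. Lengths are in m, angles in rad, forces in N, time in s.
With the tool pointing down it reaches from about 0.425 to 0.875 m from the base axis. Payload 8.4 kg.
Tool frame: the origin (TCP) lies on the front face of the gripper's body, between the roots of the fingers; the fingertips stand 70 mm ahead of it and the grasp point (between the pads) lies 51 mm ahead of it; z points along the fingers, y is the line along which they close (so a half turn about z gives the same grasp; the last joint's range is limited). The gripper opens to 87 mm and grips with 3 to 60 N. Pads are 19 mm wide; open, the fingers measure 117 mm over their backs; the gripper's body (75 mm by 190 mm) begins 51 mm behind the grasp point.
Start: joints at [-1.206, 0.333, 0.04, 1.465, -0.013, 1.343, -0.059], TCP at [0.291, 0.581, 0.292] pointing down, gripper open.
Joint ranges: [-2.58, 2.58], [-0.38, 2.09], [-1.3, 1.39], [0.25, 2.4], [-1.5, 4.64], [0.08, 2.09], [-2.65, 2.65]. Speed limits (rad/s): [2.22, 2.22, 2.79, 2.79, 3.14, 3.14, 3.14].

INTERFACE

Orientations are given as a unit quaternion [x, y, z, w].
In Python, from cell import ctrl gives the robot as it stands. The module is installed in compiled form; this text tells all that it offers.
- The arm moves only by the shell command python3 -m crank 'ROWS'. ROWS is JSON, one flat list of numbers, 5 for each row, row after row: the opening, from 0 (shut) to 1 (fully open), then the shift along the world's x, y, z in units of 60 mm (1.0 is 60 mm), then the turn about the world's z in units of 6 degrees (1.0 is 6 degrees). A call has 1 to 5 rows; each row shifts and turns the commanded pose from where the row before left it; what a row does not reach is not made up. A row lasts 1/8 s, in which the tool goes at most 62.5 mm and 10.7 degrees, less where a joint would pass 70% of its speed; a pose out of reach is approached as far as the arm can. A call is refused whole if a number of a shift passes 1 or a number of a turn 1, either way. A call with a gripper value outside its range is refused whole. The fingers move at their own pace and stop on an object; the grip force is fixed at half the most. Time passes only in rows, so rows that do not move let the fingers close. It gives the time, the measured TCP pose, the force, the opening and the grip force at its end, in the units of the state.
- ctrl.observe(): the state, without advancing time (a new reading comes with each control period).
- ctrl.capture(name): name is "scene" or "side" or "wrist"; returns the picture (480x640x3 uint8, blue, green, red); there is no depth.
- ctrl.calibration(name): a dict with "camera_matrix" (3x3 intrinsics, pixels), "rvec" (rotation vector, rad) and "tvec" (3), from world to camera coordinates, as OpenCV has them. Camera axes: x right, y down, z forward; pixel columns grow to the right and rows downward; lengths in m; the calibration is good to about 2 mm. A picture is of the moment at which its call begins: read the wrist's pose just before it. calibration takes no time and is no camera call; for the wrist camera it gives the pose at the moment of the call.
- ctrl.finish_job(): hands the job in; it is judged then, once.
The state is a dict: "clock": time; "qpos": joint angles; "qvel": joint speeds; "tau": joint torques, N m; "tool_pos": TCP position; "ee_rot": TCP orientation; "ft_force": force on the tool from outside, world axes, zero at the start; "torque": the same for the moment, N m; "gripper_width": finger opening in m; "grasp_force": force on a finger pad.
Only numpy, scipy, OpenCV 4.12 (cv2) and the standard library are available. Lean on these libraries where they do the work, as an engineer would, in place of code of your own. Each camera call takes 0.05 s, during which the arm holds its last target. There are 200 camera calls.

## Working session

There is one attempt and no reset: what is moved stays moved. The work goes in short steps, Python scripts to look and compute and a shell command to move; the robot and the scene stay as the last step left them, time stands still between calls to the robot, and variables do not carry over. Pictures are saved under pics/ and viewed, at most 10 in all, crops included, and the job is handed in when it is done.

```bash
mkdir -p pics; python3 - <<'E'
from cell import ctrl
import cv2,numpy as np
for n in("scene","side"):
    im=ctrl.capture(n); cv2.imwrite(f"pics/{n}0.png",im)
    c=ctrl.calibration(n); print(n,np.round(c["camera_matrix"],1).tolist(),c["rvec"],c["tvec"])
s=ctrl.observe(); print({k:np.round(v,3).tolist() for k,v in s.items()})
E
```

```text
scene [[476.3, 0.0, 320.9], [0.0, 476.3, 230.0], [0.0, 0.0, 1.0]] [ 1.65184631  1.66734543 -0.84593283] [-0.00544249 -0.17544662  1.64607647]
side [[552.0, 0.0, 309.7], [0.0, 552.0, 235.5], [0.0, 0.0, 1.0]] [ 2.3082278  -0.20232676  0.09509612] [-0.51462594  0.1388996   1.31202994]
{'clock': 0.1, 'qpos': [-1.206, 0.334, 0.04, 1.466, -0.013, 1.343, -0.058], 'qvel': [-0.001, -0.003, 0.0, -0.003, -0.003, -0.002, -0.0], 'tau': [0.003, -65.78, 1.34, -40.471, -0.06, 0.041, 0.0], 'tool_pos': [0.291, 0.581, 0.291], 'ee_rot': [0.23, 0.973, -0.001, -0.0], 'ft_force': [-0.251, -0.452, -0.524], 'torque': [0.026, -0.014, 0.019], 'grasp_force': 0.0, 'gripper_width': 0.087}
```

View pics/scene0.png

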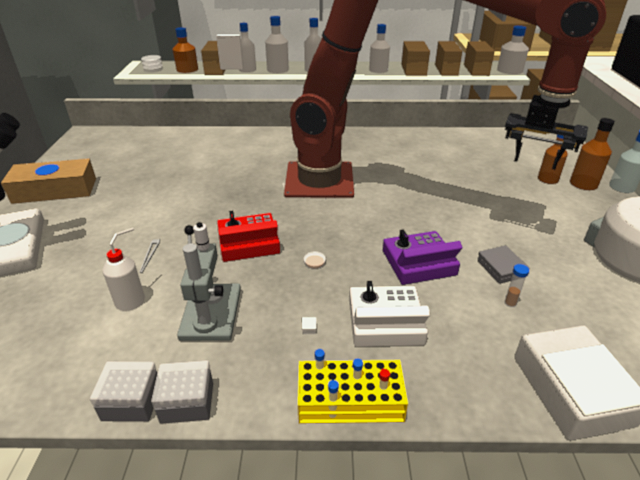

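View pics/side0.png

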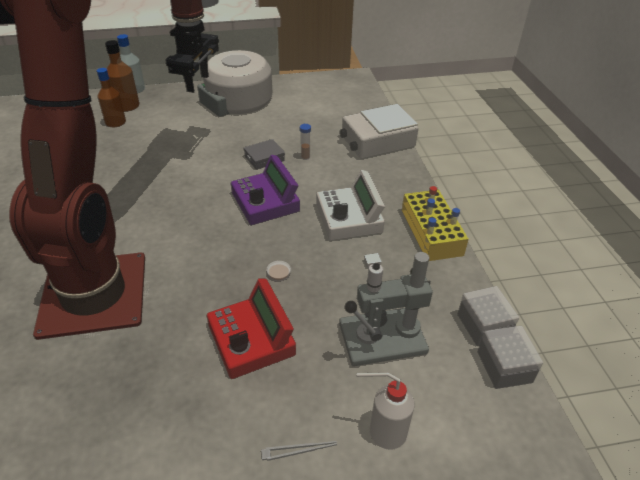

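The scene view holds three readouts: red (248,238), purple (420,257) and white (388,315). White is the one described, with its knob at about (370,292) in scene and (340,211) in side. There is one gauge, at (208,300) in scene, with the lever ball at (189,230) in scene and (351,307) in side. I'll check these in one close composite.

```bash
cat > h.py <<'E'
from cell import ctrl
import cv2,numpy as np
def cam(n):
    c=ctrl.calibration(n);R=cv2.Rodrigues(np.array(c["rvec"],float))[0];t=np.array(c["tvec"],float).ravel()
    return np.array(c["camera_matrix"]),R,t
def ray(c,p):
    K,R,t=c; d=R.T@np.linalg.solve(K,[p[0],p[1],1.]); return -R.T@t,d/np.linalg.norm(d)
def plane(c,p,z):
    o,d=ray(c,p); return o+d*(z-o[2])/d[2]
def tri(c1,p1,c2,p2):
    o,d=ray(c1,p1);q,e=ray(c2,p2)
    s=np.linalg.lstsq(np.c_[d,-e],q-o,rcond=None)[0]
    a,b=o+d*s[0],q+e*s[1]; return (a+b)/2,np.linalg.norm(a-b)
def proj(c,P):
    K,R,t=c; v=(R@np.atleast_2d(P).T).T+t; v=v@K.T; return v[:,:2]/v[:,2:]
E
python3 - <<'E'
import cv2,numpy as np
a=cv2.imread("pics/scene0.png");b=cv2.imread("pics/side0.png")
f=lambda im,x,y:cv2.resize(im[y:y+75,x:x+100],(400,300),interpolation=cv2.INTER_CUBIC)
cv2.imwrite("pics/c1.png",np.vstack([np.hstack([f(a,340,275),f(a,155,215)]),np.hstack([f(b,300,168),f(b,335,292)])]))
E
```

```text
(no output)
```

View pics/c1.png

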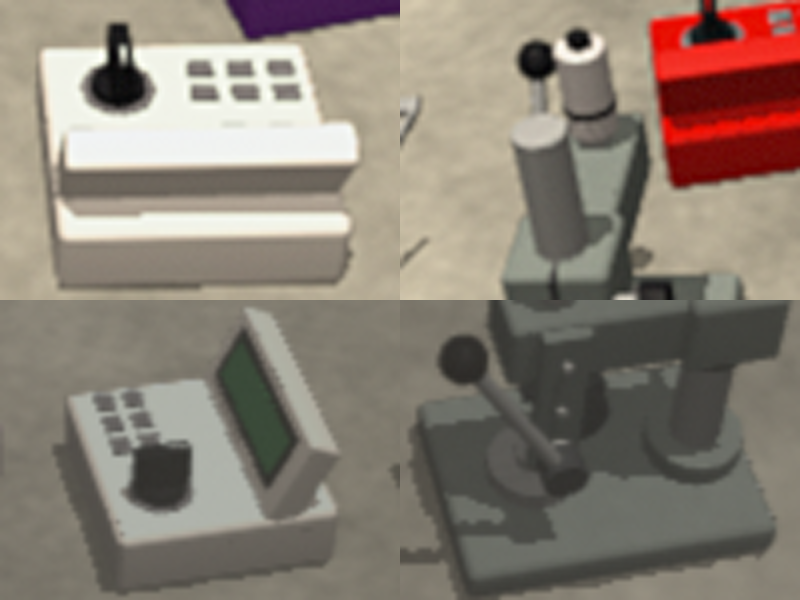

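The crops confirm the white readout with a black bar knob on its deck, skirt centre about (369,297) in scene. The gauge lever ball is at (189,230) in scene and (350.5,306) in side.

```bash
python3 - <<'E'
from h import *
np.set_printoptions(precision=4,suppress=True)
A,B=cam("scene"),cam("side")
s=lambda x,y,x0,y0:((x+.5)/4-.5+x0,(y+.5)/4-.5+y0)
print("ball",tri(A,s(137,60,155,215),B,s(63,58,335,292)))
print("skirt",plane(A,s(118,88,340,275),.052),plane(B,s(158,185,300,168),.052))
print("deck front scene",plane(A,s(41,50,340,275),.049),plane(A,s(297,46,340,275),.049))
print("deck front side",plane(B,s(68,96,300,168),.049),plane(B,s(120,243,300,168),.049),plane(B,s(334,217,300,168),.049))
print("base side",plane(B,s(18,107,335,292),.028),plane(B,s(70,283,335,292),.028),plane(B,s(372,232,335,292),.028))
print("pivot shaft end",plane(B,s(163,178,335,292),.085), "column top", plane(A,s(541-400,128,155,215),.25))
E
```

```text
ball (array([ 0.5487, -0.2925,  0.1848]), np.float64(0.0016278878944732613))
skirt [0.6284 0.1238 0.052 ] [0.6241 0.1278 0.052 ]
deck front scene [0.5935 0.0805 0.049 ] [0.5887 0.2338 0.049 ]
deck front side [0.584  0.2345 0.049 ] [0.5887 0.0794 0.049 ] [0.7308 0.0804 0.049 ]
base side [ 0.5543 -0.1946  0.028 ] [ 0.556  -0.3121  0.028 ] [ 0.7204 -0.3087  0.028 ]
pivot shaft end [ 0.6048 -0.2964  0.085 ] column top [ 0.6951 -0.2461  0.25  ]
```

```bash
python3 - <<'E'
from h import *
np.set_printoptions(precision=3,suppress=True)
A,B=cam("scene"),cam("side")
print("probe top",tri(A,(201,227),B,(375,267)))
print("bottle cap",tri(A,(115,254),B,(397,390)))
print("spout tip",tri(A,(131,230),B,(358,375)))
print("red knob",tri(A,(233,213),B,(239,332)))
print("red screen -y/+y corners",plane(B,(262,284),.107),plane(B,(293,328),.107))
print("forceps",plane(B,(262,455),.0),plane(B,(336,445),.0))
E
python3 -m crank '[1,0.56,-0.76,0,0.47, 1,0.56,-0.76,0,0.47, 1,0.56,-0.76,0,0.47, 1,0.56,-0.76,0,0.47, 1,0.56,-0.76,0,0.47]'
```

```text
probe top (array([ 0.605, -0.245,  0.233]), np.float64(0.0013525326368699082))
bottle cap (array([ 0.594, -0.458,  0.147]), np.float64(0.0016709824051871157))
spout tip (array([ 0.531, -0.435,  0.17 ]), np.float64(0.004090935081201048))
red knob (array([ 0.333, -0.237,  0.084]), np.float64(0.0007528027198622316))
red screen -y/+y corners [ 0.393 -0.135  0.107] [ 0.441 -0.264  0.107]
forceps [ 0.35  -0.463  0.   ] [ 0.49  -0.467  0.   ]
clock: 0.72
tool_pos: [0.4595, 0.3516, 0.292]
ee_rot: [0.108, 0.994, -0.0, -0.0]
ft_force: [0.5, -0.5, -0.1]
gripper_width: 0.0873
grasp_force: 0.0
```

```bash
python3 -m crank '[0.8,0.56,-0.76,0,0.47, 0.8,0.56,-0.76,0,0.47, 0.8,0.56,-0.76,0,0.47, 0.8,0.56,-0.76,0,0.47, 0.8,0.56,-0.76,0,0.47]' && python3 -m crank '[0.8,0,0,0,0, 0.8,0,0,0,0]'; python3 - <<'E'
from h import *
W=cam("wrist");im=ctrl.capture("wrist");cv2.imwrite("pics/w0.png",im)
s=ctrl.observe();print(s["tool_pos"],s["ee_rot"])
print(W[0][0,0],(-W[1].T@W[2]),proj(W,[[.628,.123,.078],[.628,.123,.085]]))
E
```

```text
clock: 1.35
tool_pos: [0.6275, 0.1238, 0.292]
ee_rot: [-0.015, 1.0, -0.0, -0.0]
ft_force: [1.1, 0.0, -0.6]
gripper_width: 0.0696
grasp_force: 0.0
clock: 1.6
tool_pos: [0.6266, 0.1255, 0.2917]
ee_rot: [-0.014, 1.0, 0.0, -0.001]
ft_force: [-1.1, 0.9, 0.1]
gripper_width: 0.0697
grasp_force: 0.0
[0.6262648  0.1264317  0.29178801] [-1.47300425e-02  9.99891361e-01  2.03803378e-04 -5.00198673e-04]
346.0339550235576 [0.55812293 0.12310623 0.38338262] [[319.5730411  231.22200321]
 [319.52191006 232.98555259]]
```

View pics/w0.png

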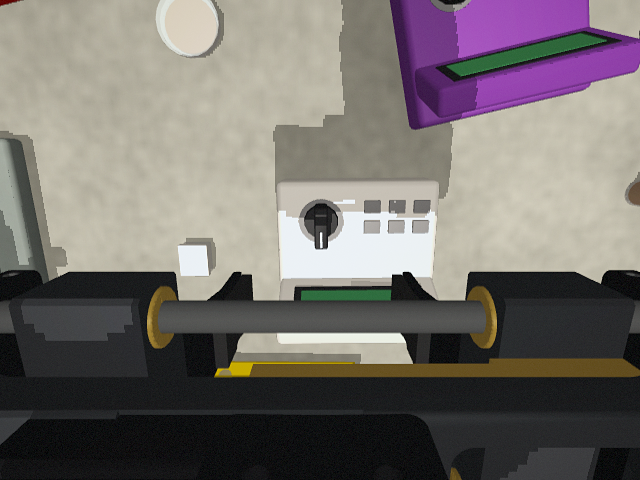

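The wrist view shows the white readout deck with its front edge from (278,182) to (438,182). The knob skirt is centred near (321,219) and the bar lies along x at column 321.

```bash
python3 - <<'E'
from h import *
np.set_printoptions(precision=4,suppress=True)
W=cam("wrist")
im=cv2.imread("pics/w0.png");g=im.max(2)
sub=(g[195:262,295:350]<60).astype(np.uint8)
n,l,st,c=cv2.connectedComponentsWithStats(sub);k=1+np.argmax(st[1:,4]);print(st[k]+[295,195,0,0,0],c[k]+[295,195])
for r in range(195,252,4):
    x=np.where(g[r,295:350]<60)[0]+295; print(r,x.min() if len(x) else 0,x.max() if len(x) else 0,end="; ")
print("\nskirt",plane(W,(321.5,220),.053),"bar top ends",plane(W,(321,248),.085))
print("deck",plane(W,(278,182),.049),plane(W,(439,182),.049),plane(W,(280,276),.049))
E
```

```text
[304 204  34  45 598] [321.1589 219.0819]
195 0 0; 199 0 0; 203 0 0; 207 312 329; 211 307 334; 215 305 336; 219 305 337; 223 314 337; 227 314 330; 231 314 330; 235 314 328; 239 315 327; 243 315 327; 247 315 326; 251 0 0; 
skirt [0.6223 0.1256 0.053 ] bar top ends [0.6416 0.1257 0.085 ]
deck [0.5874 0.0829 0.049 ] [0.5828 0.2368 0.049 ] [0.6827 0.0848 0.049 ]
```

```bash
python3 -m crank '[0.7,-0.04,0,-0.7,0, 0.7,0,0,-0.7,0, 0.7,0,0,-0.7,0, 0.7,0,0,-0.6,0, 0.7,0,0,0,0]' && python3 -m crank '[0,0,0,0,0, 0,0,0,0,0, 0,0,0,0,0, 0,0,0,0,0, 0,0,0,0,0]'
```

```text
clock: 2.28
tool_pos: [0.622, 0.1266, 0.1276]
ee_rot: [-0.015, 1.0, -0.0, -0.003]
ft_force: [-0.5, -0.4, 0.3]
gripper_width: 0.0607
grasp_force: 0.0
clock: 2.9
tool_pos: [0.6244, 0.1253, 0.1305]
ee_rot: [-0.014, 1.0, 0.0, 0.0]
ft_force: [-0.1, -1.2, -0.3]
gripper_width: 0.0188
grasp_force: 0.0
```

```bash
python3 -m crank '[0,0,0,0,0, 0,0,0,0,0, 0,0,0,0,0, 0,0,0,0,-0.5, 0,0,0,0,-1]'
```

```text
clock: 3.52
tool_pos: [0.6244, 0.1248, 0.1303]
ee_rot: [0.066, 0.998, -0.0, -0.0]
ft_force: [-0.6, -2.5, 1.5]
gripper_width: 0.0118
grasp_force: 30.0
```

Gripped at 12 mm with 30 N, so I'll twist clockwise.

```bash
python3 -m crank '[0,0,0,0,-1, 0,0,0,0,-1, 0,0,0,0,-1, 0,0,0,0,-1, 0,0,0,0,-1]' && python3 -m crank '[0,0,0,0,-1, 0,0,0,0,-1, 0,0,0,0,-1, 0,0,0,0,-0.7, 0,0,0,0,0]'; python3 - <<'E'
from cell import ctrl
s=ctrl.observe();print(s["torque"],s["gripper_width"],s["qpos"])
E
```

```text
clock: 4.15
tool_pos: [0.6244, 0.1247, 0.1303]
ee_rot: [0.322, 0.947, -0.0, 0.0]
ft_force: [-0.9, -2.5, 1.7]
gripper_width: 0.0117
grasp_force: 30.0
clock: 4.78
tool_pos: [0.6244, 0.1248, 0.1303]
ee_rot: [0.496, 0.868, -0.0, 0.0]
ft_force: [-1.6, -4.7, 3.1]
gripper_width: 0.0119
grasp_force: 30.0
[-1.09394927  0.33383473  0.4537314 ] 0.011917265518419016 [-0.65282462  0.46979184  0.49747158  1.69497457 -0.25188965  1.04135172
  0.45917544]
```

```bash
python3 -m crank '[0,0,0,0,0, 0,0,0,0,0, 0.8,0,0,0,0, 0.8,0,0,0,0, 0.8,0,0,0,0]' && python3 -m crank '[0.8,0,0,0,0, 0.8,0,0,0,0, 0.8,0,0,0,0, 0.8,0,0,0,0, 0.8,0,0,0,0]' && python3 -m crank '[0.8,0,0,0.8,0, 0.8,0,0,0.8,0, 0.8,0,0,0.8,0, 0.8,0,0,0.8,0, 0.8,0,0,0,0]'; python3 - <<'E'
from h import *
W=cam("wrist");im=ctrl.capture("wrist");cv2.imwrite("pics/w1.png",im[120:360,160:480]);print(ctrl.observe()["ee_rot"])
E
```

```text
clock: 5.4
tool_pos: [0.6246, 0.1253, 0.1302]
ee_rot: [0.497, 0.868, 0.0, 0.0]
ft_force: [1.0, -2.9, -0.5]
gripper_width: 0.0342
grasp_force: 1.1
clock: 6.02
tool_pos: [0.6244, 0.1254, 0.1303]
ee_rot: [0.497, 0.868, 0.0, -0.0]
ft_force: [0.1, 0.7, -1.4]
gripper_width: 0.0687
grasp_force: 0.0
clock: 6.65
tool_pos: [0.6258, 0.1252, 0.3267]
ee_rot: [0.497, 0.868, 0.003, 0.002]
ft_force: [1.0, -0.1, -1.1]
gripper_width: 0.0697
grasp_force: 0.0
[0.49680971 0.86785795 0.0012862  0.00101878]
```

View pics/w1.png

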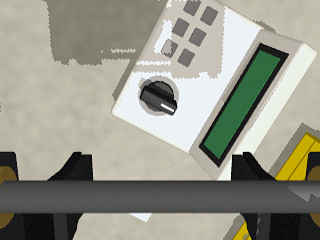

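The crop shows the knob bar again perpendicular to the screen, so it has sprung back. Next I go over the lever ball.

```bash
python3 -m crank '[0.8,-0.25,-0.7,0,1, 0.8,-0.25,-0.7,0,1, 0.8,-0.25,-0.7,0,1, 0.8,-0.25,-0.7,0,1, 0.8,-0.25,-0.7,0,1]' && python3 -m crank '[0.8,0,-0.7,0,1, 0.8,0,-0.7,0,1, 0.8,0,-0.7,0,1, 0.8,0,-0.7,0,1, 0.8,0,-0.7,0,1]' && python3 -m crank '[0.8,0,0,0,0, 0.8,0,0,0,0, 0.8,0,0,0,0]'; python3 - <<'E'
from h import *
W=cam("wrist");im=ctrl.capture("wrist");cv2.imwrite("pics/w2.png",im)
s=ctrl.observe();print(s["tool_pos"],s["ee_rot"],proj(W,[.5487,-.2925,.1846]))
cv2.imwrite("pics/s2.png",ctrl.capture("side")[230:410,300:540])
E
```

```text
clock: 7.32
tool_pos: [0.5482, -0.0858, 0.3207]
ee_rot: [0.253, 0.967, -0.0, -0.001]
ft_force: [1.3, 0.4, 0.3]
gripper_width: 0.0696
grasp_force: 0.0
clock: 7.95
tool_pos: [0.5489, -0.2956, 0.3205]
ee_rot: [-0.006, 1.0, 0.0, -0.001]
ft_force: [-0.0, -0.5, -0.1]
gripper_width: 0.0695
grasp_force: 0.0
clock: 8.32
tool_pos: [0.5497, -0.2932, 0.3217]
ee_rot: [-0.004, 1.0, 0.0, -0.0]
ft_force: [1.3, 0.1, 0.2]
gripper_width: 0.0697
grasp_force: 0.0
[ 0.54976701 -0.29326324  0.32187647] [-4.49646484e-03  9.99989819e-01  3.54268103e-04 -1.34977327e-04] [[323.3469832  252.52749061]]
```

View pics/w2.png

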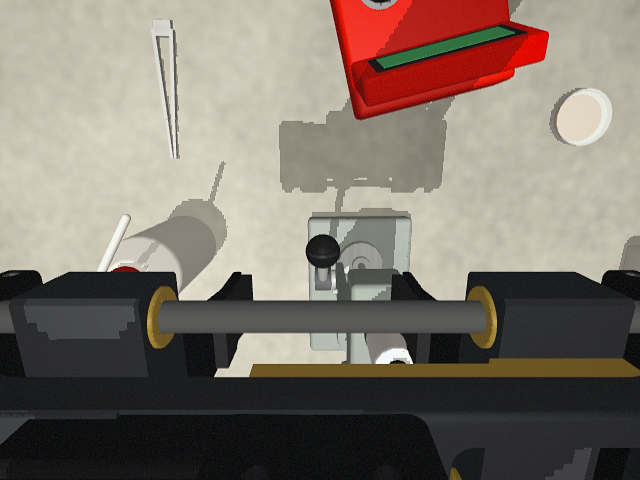

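The wrist view shows the lever ball at (323,251), against a predicted (323,252.5), so the estimate is confirmed. The gauge arm's front edge is near (370,272) and the spout lies clear on the left.

```bash
python3 - <<'E'
from h import *
W=cam("wrist");print(plane(W,(352,272),.172),plane(W,(390,272),.172),plane(W,(323,251),.1846),plane(W,(308,216),.028),plane(W,(410,216),.028))
E
python3 -m crank '[0.5,0,0,0,0, 0.5,0,0,-0.4,0, 0.5,0,0,-0.4,0, 0.5,0,0,-0.3,0, 0.5,0,0,0,0]'
```

```text
[ 0.56744167 -0.27138794  0.172     ] [ 0.56717632 -0.24331433  0.172     ] [ 0.54782555 -0.29306412  0.1846    ] [ 0.55234317 -0.30942324  0.028     ] [ 0.55126727 -0.19414513  0.028     ]
clock: 9.05
tool_pos: [0.549, -0.2941, 0.2551]
ee_rot: [-0.004, 1.0, 0.0, -0.001]
ft_force: [-0.4, 0.4, 0.3]
gripper_width: 0.0438
grasp_force: 0.0
```

```bash
python3 -m crank '[0.5,-0.01,0,-0.2,0, 0.5,0,0,0,0, 0,0,0,0,0, 0,0,0,0,0, 0,0,0,0,0]' && python3 -m crank '[0,0,0,0,0, 0,0,0,0,0, 0,0,0,0,0]'
```

```text
clock: 9.68
tool_pos: [0.549, -0.2929, 0.2445]
ee_rot: [-0.004, 1.0, 0.002, -0.0]
ft_force: [-4.0, 6.4, 8.2]
gripper_width: 0.0224
grasp_force: 30.0
clock: 10.05
tool_pos: [0.549, -0.2929, 0.2445]
ee_rot: [-0.004, 1.0, 0.001, -0.0]
ft_force: [-2.8, 5.7, 5.4]
gripper_width: 0.0218
grasp_force: 30.0
```

Width is 21.8 mm, not 24, so the pads sit too high on the ball. I'll regrip 9 mm deeper.

```bash
python3 -m crank '[0.45,0,0,0,0, 0.45,0,0,0,0, 0.45,-0.03,0,-0.15,0, 0.45,0,0,0,0, 0,0,0,0,0]' && python3 -m crank '[0,0,0,0,0, 0,0,0,0,0, 0,0,0,0,0, 0,0,0,0,0]'
```

```text
clock: 10.68
tool_pos: [0.5469, -0.2948, 0.235]
ee_rot: [-0.004, 1.0, -0.0, -0.0]
ft_force: [0.3, 0.2, -0.4]
gripper_width: 0.0346
grasp_force: 0.0
clock: 11.18
tool_pos: [0.5471, -0.2929, 0.2352]
ee_rot: [-0.004, 1.0, 0.001, -0.0]
ft_force: [-1.7, 6.7, 3.3]
gripper_width: 0.0221
grasp_force: 30.0
```

```bash
python3 -m crank '[0,-0.21,0.02,-0.14,0, 0,-0.19,0,-0.165,0, 0,-0.165,0,-0.19,0, 0,-0.14,0,-0.21,0, 0,0,0,0,0]' && python3 -m crank '[0,-0.11,0,-0.225,0, 0,-0.08,0,-0.235,0, 0,-0.05,0,-0.245,0, 0,-0.015,0,-0.25,0, 0,0,0,0,0]'; python3 - <<'E'
from h import *
im=ctrl.capture("side");cv2.imwrite("pics/s3.png",im)
s=ctrl.observe();print(s["tool_pos"],s["ft_force"],s["gripper_width"],s["grasp_force"])
cv2.imwrite("pics/s3c.png",cv2.resize(im[240:375,300:480],(800,600),interpolation=cv2.INTER_CUBIC))
print(proj(cam("side"),[[.6060,-.2925,.085],[.491,-.2935,.085]]))
E
```

```text
clock: 11.8
tool_pos: [0.504, -0.2933, 0.1915]
ee_rot: [-0.004, 1.0, 0.0, -0.0]
ft_force: [3.5, 2.6, 0.7]
gripper_width: 0.0214
grasp_force: 30.0
clock: 12.42
tool_pos: [0.4885, -0.2936, 0.1342]
ee_rot: [-0.003, 1.0, -0.0, -0.001]
ft_force: [-1.8, 3.5, 3.3]
gripper_width: 0.0218
grasp_force: 29.4
[ 0.48858157 -0.29359613  0.13488202] [-3.47888917  2.84090148  3.27059041] 0.02169213963524306 29.396018609404564
[[375.42185265 334.51680964]
 [320.02271093 342.91958029]]
```

View pics/s3c.png

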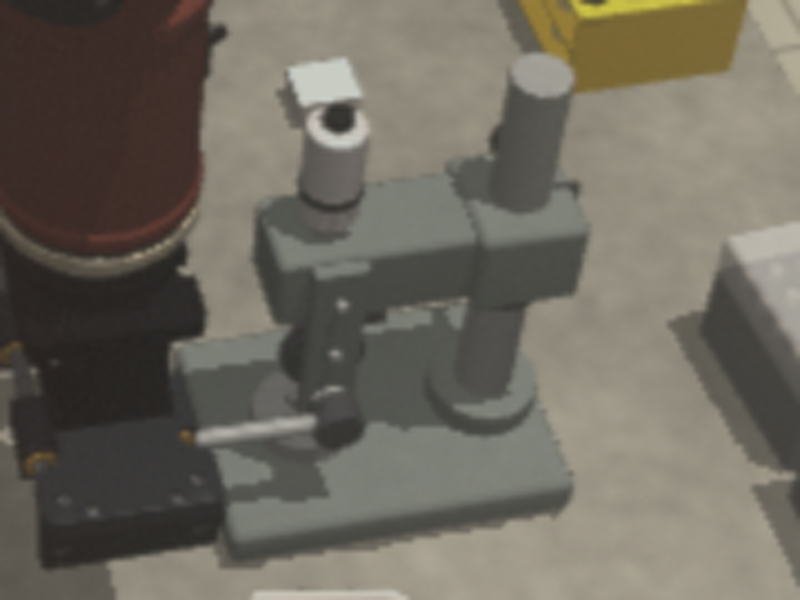

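The crop shows the lever nearly level, with the rod from (200,437) to (320,424) and the ball hidden between the fingers. I'll measure its angle more precisely.

```bash
python3 - <<'E'
from h import *
im=cv2.imread("pics/s3.png");g=cv2.GaussianBlur(im,(1,1),0).max(2).astype(float)
B=cam("side");X=[];Y=[]
for x in range(347,369):
    col=g[327:346,x]; w=np.clip(col-110,0,None)
    if x%4==0: print(x,col.astype(int).tolist())
    X.append(x);Y.append((w*np.arange(327,346)).sum()/max(w.sum(),1e-9))
m,c=np.polyfit(X,Y,1);print(m,c,np.round(Y,1))
P=np.array([.606,-.2925,.085])
for a in(-12,-6,0,6,12):
    q=proj(B,[P+.115*f*np.array([-np.cos(np.radians(a)),0,np.sin(np.radians(a))]) for f in(.75,.35)])
    print(a,(q[1]-q[0])[1]/(q[1]-q[0])[0],q.tolist(),m*q[0][0]+c)
E
```

```text
348 [84, 83, 84, 84, 83, 84, 85, 85, 94, 145, 170, 150, 120, 89, 109, 90, 84, 69, 65]
352 [84, 84, 84, 84, 84, 84, 84, 87, 105, 155, 171, 137, 100, 87, 99, 122, 124, 125, 125]
356 [84, 84, 88, 86, 83, 79, 77, 91, 148, 171, 147, 115, 84, 84, 84, 89, 119, 125, 125]
360 [102, 101, 101, 102, 103, 102, 103, 121, 158, 166, 133, 94, 76, 76, 79, 84, 86, 99, 122]
364 [100, 96, 84, 87, 100, 101, 101, 152, 176, 146, 113, 91, 98, 86, 79, 77, 79, 84, 86]
368 [67, 68, 68, 68, 68, 75, 118, 159, 157, 128, 95, 101, 103, 100, 81, 78, 78, 82, 85]
-0.2074743106054609 411.0156892423118 [337.4 337.2 337.7 338.8 339.  338.9 338.9 338.4 338.  337.8 337.4 337.5
 337.3 336.4 335.4 335.2 335.1 335.  334.9 334.9 334.8 334.6]
-12 -0.2737718624883091 [[334.5467782028678, 345.7072548982434], [356.3380454949961, 339.74141906569685]] 341.60582706939374
-6 -0.20885229239045439 [[334.0193522966213, 343.1638167467437], [356.14904758242756, 338.5419791564008]] 341.7152543956877
0 -0.14416211452796923 [[333.94432227062265, 340.4962981218742], [356.17123585176125, 337.2920192605868]] 341.73082119860646
6 -0.07826259227469513 [[334.3300825488441, 337.73275808599374], [356.40599407789676, 336.00504002290324]] 341.6507858508235
12 -0.00960500443695201 [[335.1797770169845, 334.9033349514539], [356.85230550706393, 334.69517021914675]] 341.47449607682086
```

The clean rod columns run from row 337.2 at x=348 to 334.5 at x=368. That slope of -0.14 matches level to within about 2°. I'll hold, then hand in.

```bash
python3 -m crank '[0,0,0,0,0, 0,0,0,0,0, 0,0,0,0,0, 0,0,0,0,0, 0,0,0,0,0]' && python3 -m crank '[0,0,0,0,0, 0,0,0,0,0, 0,0,0,0,0]' && python3 -c "
from cell import ctrl
print(ctrl.finish_job())"
```

```text
clock: 13.1
tool_pos: [0.4886, -0.2936, 0.1357]
ee_rot: [-0.003, 1.0, 0.0, -0.001]
ft_force: [-3.6, 2.3, 3.2]
gripper_width: 0.0216
grasp_force: 29.4
clock: 13.48
tool_pos: [0.4886, -0.2936, 0.1357]
ee_rot: [-0.004, 1.0, 0.0, -0.001]
ft_force: [-5.3, 2.2, 2.5]
gripper_width: 0.0217
grasp_force: 29.4
the job is handed in; nothing more can be done
None
```

I turned the zero knob to its stop and it sprang back; the fingers now hold the cam lever level to within about 2° by the side camera, and the job was handed in at about 13.5 s with no verdict returned.

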